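# Clamp a ceramic test block in a quick-release sample vise

### The arm

A 6-joint arm with a two-finger parallel gripper is mounted at the origin on the work surface. World frame = base frame: x ahead of the robot, y to its left, z up, the work surface at z = 0. Lengths are in mm, angles in rad, forces in N, time in s.
With the tool pointing down it reaches from about 350 to 725 mm from the base axis. Payload 6 kg.
Tool frame: the origin (TCP) lies where the fingers leave the gripper's body, on its centre line; the fingertips stand 73 mm ahead of it and the grasp point (between the pads) lies 54 mm ahead of it (tcp_to_tips is the distance from the TCP to the fingertips, in mm); z points along the fingers, x is the direction in which the jaws open and shut, and the axes are right-handed (so a half turn about z gives the same grasp; the last joint's range is limited). The gripper opens to 85 mm and grips with 20 to 120 N. Pads are 22 mm wide; open, the fingers measure 114 mm over their backs; the gripper's body (76 mm by 85 mm) begins 54 mm behind the grasp point. The pads swing forward as they close: fully open they stand 13 mm farther back than shut.
Start: joints at [-0.825, 0.04, 0.085, 0, -1.615, -0.334], TCP at [240.167, -549.82, 303.861] pointing down, gripper open.
Joint ranges: [-2.56, 2.56], [-1.29, 2.01], [-1.08, 1.49], [-3.29, 1.98], [-2.81, -0.18], [-2.99, 2.99]. Speed limits (rad/s): [2.57, 2.57, 3.01, 3.14, 3.14, 3.14].

### API

Orientations are given as a rotation vector (axis times angle).
In Python, from cell import get_obs, get_image, job_done, spot_in, tcp_to_tips gives the robot as it stands.
- The arm moves only by the tool arm_command, never from a script. Its arguments are lists of equal length, an entry for each row: "fingers": the gripper's target within -1 to 1 (shut at 1, half-way at 0, fully open at -1); "delta_pos": the shift along the tool's x, y, z in units of 40 mm (1.0 is 40 mm), a list of three; "turn": the turn, a rotation vector about the tool's x, y, z in units of 10 degrees (1.0 is 10 degrees), a list of three. In form: {"fingers": [fingers, ...], "delta_pos": [[tx, ty, tz], ...], "turn": [[rx, ry, rz], ...]}. A call has exactly 8 rows; each row shifts and turns the commanded pose from where the row before left it, along the tool's axes as they then stand; what a row does not reach is not made up. A row lasts 1/8 s, in which the tool goes at most 62.5 mm and 10.7 degrees, less where a joint would pass 70% of its speed; a pose out of reach is approached as far as the arm can. A call is refused whole if a number of a shift passes 1 or a number of a turn 1, either way. A call with a gripper value outside its range is refused whole. The fingers move at their own pace and stop on an object; the grip force is fixed at half the most. Time passes only in rows, so rows that do not move let the fingers close, or fill a call up. It gives the time, the measured TCP pose, the force and the opening at its end, in the units of the state.
- get_obs(): the state, without advancing time (a new reading comes with each control period).
- get_image(name): name is "side" or "top"; returns a dict with "pixels" (480x640x3 uint8, blue, green, red), "K" (3x3 intrinsics, pixels), "pose" (4x4, takes a point from camera to world coordinates). Camera axes: x right, y down, z forward; pixel columns grow to the right and rows downward; lengths in mm; the calibration is good to about 2 mm. A picture is of the moment at which its call begins. There is no depth.
- job_done(): hands the job in, once; it reports no verdict.
Trained networks look in a picture, given as the dict that the camera call returned (one of the last four; its "shot" number tells which), for a name from the list of things; names that differ only in an ending like _2 or _b are one class to them, and where a whole thing is asked for, a point or a joint stands for the part that bears it (a point fixed in the world has none). Each returns a list of dicts, best first, with "p" (0 to 1); they miss things now and then, are a little off and sometimes report something else, mostly with a low value. They report only what shows in the picture. A call takes as long as a camera call. They do not tell look-alikes from the thing itself.
- spot_in(picture, target): "position" ([x, y, z] in mm, in world coordinates, good to about 4 mm: the middle of the surface that is visible of it).
The state is a dict: "t": time; "joint_pos": joint angles; "qvel": joint speeds; "effort": joint torques, N m; "tool_pos": TCP position; "tool_rot": TCP orientation; "force": force on the tool from outside, world axes, zero at the start; "wrist_torque": the same for the moment, N m; "width": finger opening in mm.
Only numpy, scipy, OpenCV 4.12 (cv2) and the standard library are available. Lean on these libraries where they do the work, as an engineer would, in place of code of your own. Each camera call takes 0.05 s, during which the arm holds its last target.

### The job

Clamp the loose ceramic block that stands between the jaws of the sample vise: squeeze the quick-release lever against the fixed bar, slide the carriage until the block is lightly held between both jaws without ramming it, and let the lever snap back into the rack. Then wind the crank clockwise (as seen from the crank's end) until the handle turns clearly heavier and the block is firmly held, but do not over-tighten, as ceramic cracks; leave the vise locked and the other things on the bench where they are.

Things in the scene. Friction and masses are not known exactly. Their poses are not given: they have to be found in the camera images.
- vise: grey bench vise, bolted down; base 100 x 275 mm, 16 mm thick (the block stands on it). Origin on the bench. Its +y runs along the slide from the crank end towards the fixed jaw, +x across it (away from the robot at yaw 0), z up. The rack, a row of steel teeth 8 mm apart, runs along the +x edge of the base
- fixed_face (a point): middle of the face of the fixed jaw's rubber-lined plate, 80 wide x 78 mm tall, facing the vise's -y; the lining gives about 1 mm per 40 N
- jaw: the moving steel jaw, 80 wide x 78 mm tall x 14 mm thick, carried in front of the carriage by the screw. Origin in the middle of its face, which looks to +y of the vise. Travels with the carriage; the screw pushes it 16 mm out of the carriage per turn of the crank (24 mm in all)
- pad: the rubber-lined plate on the fixed jaw; origin in the vise's middle plane on the line where its face would meet the bench
- block: white ceramic test block, 40 mm (vise x) by 44 mm (vise y, between the jaws) by 80 mm tall, loose on the vise base between the jaws, some mm away from the fixed jaw; 0.33 kg. Origin at its underside
- block_center (a point): centre of the ceramic block, 40 mm above its underside; axes along those of the vise when square
- fixed_bar (a point): middle of the fixed steel bar on top of the carriage: round, 12 mm thick, 68 mm long, along the vise's x, its axis 135 mm above the bench; on two posts, clear space below it down to the carriage top at 100 mm. It moves with the carriage
- lever_bar (a point): middle of the release lever's bar: same height, size and direction as the fixed bar, 42 mm from it towards the vise's -y (the pair measures 54 mm over the outside at rest). The gripper can span both bars from above and squeeze them together along the vise's y
- lever (a joint): release lever angle: 0 at rest (its tooth in the rack: carriage locked), 0.2 rad fully squeezed (bars 35 mm over the outside, about 7 N of spring at the bar). Above 0.17 the carriage slides freely along the vise's y, 90 mm in all, about 3 N of drag. Let go, it springs back; if its tooth lands on a rack tooth it stays at 0.05 to 0.16 until the carriage shifts a few mm (winding the crank does it)
- crank_hub (a point): centre of the crank's hub, on the screw axis (along the vise's y, 80 mm above the bench), at the vise's -y end; it moves with the jaw. Clockwise seen from this end (top going towards the vise's +x) pushes the jaw out
- crank_grip (a point): centre of the crank's handle: a freely spinning wooden cylinder 16 mm thick, 44 mm long, axis along the vise's y, circling at 30 mm radius round the screw axis, its centre 30 mm from the hub's towards -y. Wound back at the start to within half a turn. Turning it takes about 7 N at the handle when free; 50 N of clamping adds about 4 N. Right is 25 to 75 N of clamping, 9 to 13 N at the turning handle; it holds when let go
- amber_bottle: bystander: brown glass bottle with a screw cap, 72 mm across, 160 mm tall
- flask: bystander: conical glass flask, 76 mm across, 113 mm tall
- bowl: bystander: small wooden bowl, 116 mm across, 50 mm tall
- cork_ring: bystander: flat cork ring, 90 mm across, 22 mm thick
- vial: bystander: glass vial with cap, 28 mm across, 55 mm tall; stands beside the vise on its -x side
- spatula: bystander: 150 mm steel spatula lying beside the vise on its +x side
- sample_jar: bystander: glass jar with lid, 52 mm across, 70 mm tall; stands beside the vise on its +x side
Not all that is in view belongs to the job. What is meant by the block is not blue, pink or red, and is the larger of those in its own colour.

How it is judged:
By the outcome, as a careful person would: the job done as asked, in the order asked, and still so for the second after the job is handed in, with the robot touching nothing.
It also fails if it takes over 64 s, if anything falls off the work surface, if the arm or the gripper's body presses on something with over 40 N, if the wrist force passes 120 N, or if a joint passes its speed limit or range.

## Working session

There is one attempt and no reset: what is moved stays moved. The work goes in short steps, Python scripts to look and compute and a tool call to move; the robot and the scene stay as the last step left them, time stands still between calls to the robot, and variables do not carry over. Pictures are saved under pics/ and viewed, and the job is handed in when it is done.

Besides the shell and the picture viewer there is one more tool, called after "Request:" as name(argument=value, ...) on one line, values as JSON. arm_command: Moves the arm, as the interface text tells. Its arguments: {"type":"object","properties":{"fingers":{"type":"array","items":{"type":"number"}},"delta_pos":{"type":"array","items":{"type":"array","items":{"type":"number"}}},"turn":{"type":"array","items":{"type":"array","items":{"type":"number"}}}},"required":["fingers","delta_pos","turn"]}

```bash
mkdir -p pics; ls; python3 - <<'E'
from cell import *
import cv2
o=get_obs();print(o)
for n in("side","top"):
    im=get_image(n);cv2.imwrite(f"pics/{n}0.png",im["pixels"]);print(n,im["K"],im["pose"])
    for t in ["vise","fixed_face","jaw","pad","block","fixed_bar","lever_bar","crank_hub","crank_grip","vial","sample_jar","spatula","amber_bottle","flask"]:
        for r in spot_in(im,t)[:3]: print(t,[round(float(v)) for v in r["position"]],round(r["p"],2), [k for k in r if k not in("position","p")])
print(tcp_to_tips() if callable(tcp_to_tips) else tcp_to_tips)
E
```

```text
pics
{'t': 0.0, 'joint_pos': array([-8.25296883e-01,  4.08127632e-02,  8.38169689e-02, -4.50463039e-04,
       -1.61549637e+00, -3.33697600e-01]), 'qvel': array([-0.00043493,  0.00144769, -0.00070251,  0.00069116,  0.00039229,
        0.00072255]), 'effort': array([-5.94881021e-04, -3.68196130e+01,  3.47412944e+01,  6.93225145e+00,
       -5.52166734e-03, -2.10024830e-06]), 'tool_pos': array([ 240.15796342, -549.62568074,  302.88419198]), 'tool_rot': array([-1.71947973e+00, -2.62742222e+00, -1.33319686e-03]), 'force': array([-0.06627402,  0.57546226, -0.07616063]), 'wrist_torque': array([-0.00210993,  0.00642968, -0.0312404 ]), 'width': 85.24698772450638}
side [[541.34541316   0.         320.36801501]
 [  0.         541.34541316 235.95777383]
 [  0.           0.           1.        ]] [[-9.98595601e-01 -4.88520887e-02  2.05011815e-02  5.53368179e+02]
 [-4.94332096e-02  7.19968547e-01 -6.92243923e-01  7.45339758e+02]
 [ 1.90573557e-02 -6.92285176e-01 -7.21372339e-01  9.04773705e+02]
 [ 0.00000000e+00  0.00000000e+00  0.00000000e+00  1.00000000e+00]]
vise [582, 78, 80] 0.71 []
fixed_fa
[... 1027 characters left out ...]
+00]
 [ 3.74300962e-03 -6.66516964e-02 -9.97769283e-01  1.28624264e+03]
 [ 0.00000000e+00  0.00000000e+00  0.00000000e+00  1.00000000e+00]]
vise [574, 61, 83] 0.72 []
fixed_face [579, 63, 90] 0.62 []
jaw [561, -25, 97] 0.62 []
jaw [550, -93, 111] 0.22 []
pad [600, 170, 85] 0.67 []
block [592, 134, 98] 0.89 []
block [776, -22, 79] 0.78 []
block [570, 278, 59] 0.74 []
fixed_bar [569, 10, 100] 0.79 []
fixed_bar [554, -84, 114] 0.73 []
fixed_bar [593, -12, 140] 0.52 []
lever_bar [595, -13, 140] 0.48 []
crank_hub [553, -85, 116] 0.44 []
vial [480, 176, 54] 0.46 []
sample_jar [708, 185, 69] 0.62 []
spatula [692, 92, 5] 0.72 []
amber_bottle [697, 312, 113] 0.66 []
flask [721, -319, 43] 0.58 []
72.6
```

View pics/side0.png

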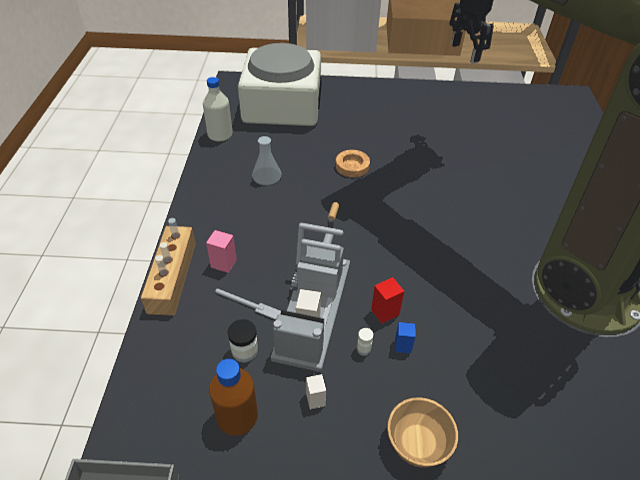

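View pics/top0.png

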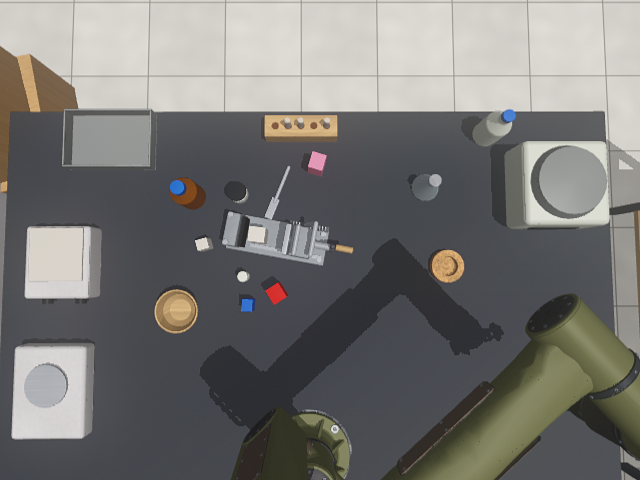

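The white blocks are at side (308,302), inside the vise, and at (316,392), smaller and loose on the bench. The one in the vise is the larger and stands between the jaws, so it is the block meant. Pink, red and blue are decoys. I'll confirm with enlarged crops.

```bash
python3 - <<'E'
import cv2
a=cv2.imread("pics/side0.png");cv2.imwrite("pics/side0c.png",cv2.resize(a[190:380,210:410],None,fx=4,fy=3.0*4/3*0.78 if 0 else 3.1,interpolation=cv2.INTER_CUBIC) if 0 else cv2.resize(a[190:380,220:380],None,fx=3.15,fy=3.15,interpolation=cv2.INTER_CUBIC))
b=cv2.imread("pics/top0.png");cv2.imwrite("pics/top0c.png",cv2.resize(b[190:280,210:370],None,fx=5,fy=5,interpolation=cv2.INTER_CUBIC))
E
```

```text
(no output)
```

View pics/side0c.png

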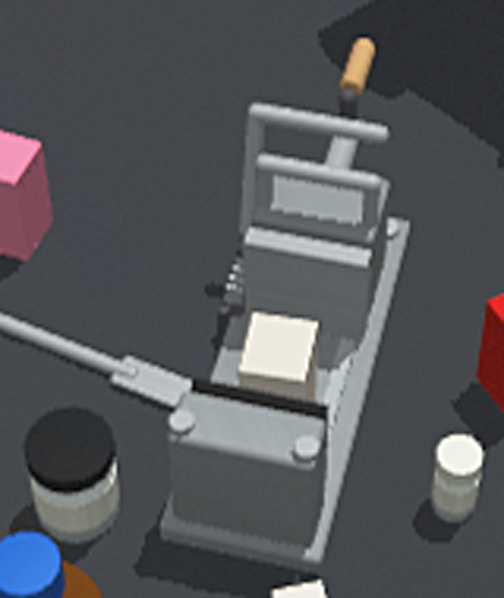

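View pics/top0c.png

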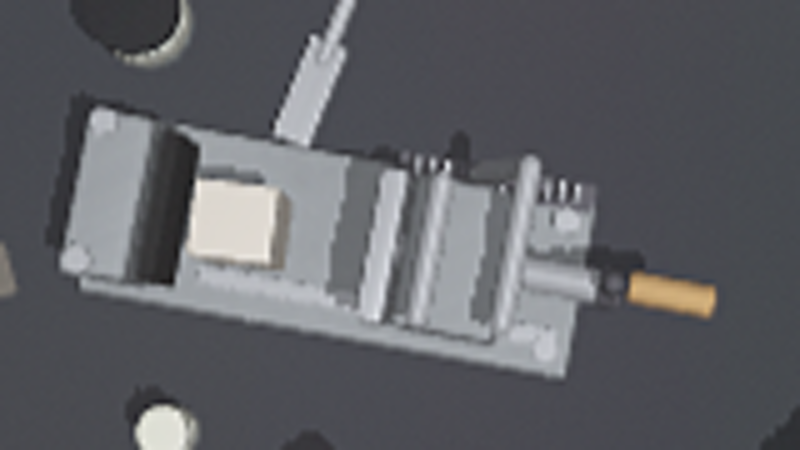

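Confirmed: the light block between the jaws is the one meant, with its top at side crop (280,345) and top crop (235,222). Next I'll measure the vise axes and key points from pixels at known heights.

```bash
cat > h.py <<'E'
import numpy as np
from cell import *
K={'side':np.array([[541.34541316,0,320.36801501],[0,541.34541316,235.95777383],[0,0,1]]),'top':np.array([[460.29607885,0,312.59417969],[0,460.29607885,236.8110775],[0,0,1]])}
P={'side':np.array([[-9.98595601e-01,-4.88520887e-02,2.05011815e-02,5.53368179e+02],[-4.94332096e-02,7.19968547e-01,-6.92243923e-01,7.45339758e+02],[1.90573557e-02,-6.92285176e-01,-7.21372339e-01,9.04773705e+02]]),
'top':np.array([[-2.98192827e-03,-9.97772580e-01,6.66407303e-02,5.03537287e+02],[-9.99988549e-01,2.72583954e-03,-3.93342295e-03,-7.04832897e+00],[3.74300962e-03,-6.66516964e-02,-9.97769283e-01,1.28624264e+03]])}
def px(n,u,v,z):
    d=P[n][:,:3]@np.linalg.solve(K[n],[u,v,1.]);c=P[n][:,3]
    return c+d*(z-c[2])/d[2]
def proj(n,p):
    c=P[n][:,:3].T@(np.asarray(p,float)-P[n][:,3]);q=K[n]@c;return q[:2]/q[2]
E
python3 - <<'E'
from h import *
T=lambda u,v,z:px('top',210+u/5,190+v/5,z)
S=lambda u,v,z:px('side',220+u/3.15,190+v/3.15,z)
for nm,f,u,v,z in [("fb+x",T,443,172,135),("fb-x",T,415,322,135),("lb+x",T,531,160,135),("lb-x",T,503,330,135),("Sfb+x",S,262,160,135),("Sfb-x",S,382,182,135),("Slb+x",S,254,110,135),("Slb-x",S,386,132,135),
 ("base c1",T,563,377,16),("base c2",T,595,185,16),("base -y-x left",T,80,290,16),("Sbase -x-y",S,408,222,16),("Sbase -x+y",S,320,560,16),
 ("blk",T,190,255,96),("blk",T,275,265,96),("blk",T,283,190,96),("blk",T,197,180,96),("Sblk",S,242,370,96),("Sblk",S,308,378,96),("Sblk",S,318,320,96),("Sblk",S,252,313,96),
 ("jawface top+x",T,385,170,95),("jawface top-x",T,362,318,95),("grip near",T,632,285,100),("grip end",T,713,302,100),("Sgrip near",S,352,85,100),("Sgrip end",S,368,45,100)]:
    print(nm,f(u,v,z).round(1))
E
```

```text
fb+x [611.8  23.5 135. ]
fb-x [536.5  37.5 135. ]
lb+x [617.7 -20.8 135. ]
lb-x [532.4  -6.5 135. ]
Sfb+x [608.1  22.  135. ]
Sfb-x [533.4  35.5 135. ]
Slb+x [616.3 -21.4 135. ]
Slb-x [531.8  -7.5 135. ]
base c1 [509.4 -39.4  16. ]
base c2 [615.5 -57.6  16. ]
base -y-x left [558.1 227.   16. ]
Sbase -x-y [511.4 -37.7  16. ]
Sbase -x+y [559.7 229.   16. ]
blk [572.6 155.5  96. ]
blk [567.3 111.5  96. ]
blk [606.3 107.5  96. ]
blk [611.6 152.1  96. ]
Sblk [610.5 153.9  96. ]
Sblk [571.8 157.2  96. ]
Sblk [568.1 114.3  96. ]
Sblk [607.9 111.6  96. ]
jawface top+x [616.6  54.7  95. ]
jawface top-x [539.8  66.5  95. ]
grip near [556.3 -73.1 100. ]
grip end [ 547.4 -114.8  100. ]
Sgrip near [554.8 -84.6 100. ]
Sgrip end [ 545.1 -125.2  100. ]
```

```bash
python3 - <<'E'
from h import *
from scipy.optimize import least_squares
print(get_obs()['t'])
def tri(a,b):
    f=lambda p:np.r_[proj('top',p)-a,proj('side',p)-b]
    r=least_squares(f,[560,-80,100]);return r.x.round(1),np.abs(r.fun).max().round(2)
t=lambda u,v:(210+u/5,190+v/5); s=lambda u,v:(220+u/3.15,190+v/3.15)
print("grip near",tri(t(632,285),s(352,85)));print("grip end",tri(t(713,302),s(368,45)))
T=lambda u,v,z:px('top',*t(u,v),z);S=lambda u,v,z:px('side',*s(u,v),z)
def sx(p): 
    d=p[:2]-np.array([558.6,-48.4]);return (d@[.984,-.179]).round(1),(d@[.179,.984]).round(1)
for n,f,u,v,z in[("face top+x",T,160,126,95),("face top -x",T,135,281,95),("face bottom+x",T,197,150,16),("face bot-x",T,172,285,16),("S face top+x",S,192,382,95),("S face top-x",S,327,410,95),("jaw T",T,385,170,95),("jaw T",T,362,318,95),("jaw S",S,247,243,95),("jaw S",S,370,262,95),("jaw bottomT",T,345,160,16),("jaw bottomT",T,325,292,16)]: print(n,sx(f(u,v,z)))
E
python3 - <<'E'
import cv2
b=cv2.imread("pics/side0.png");cv2.imwrite("pics/side0d.png",cv2.resize(b[190:270,280:370],None,fx=7,fy=7,interpolation=cv2.INTER_CUBIC))
E
```

```text
1.5
grip near (array([555.2, -72.4, 111.9]), np.float64(0.23))
grip end (array([ 545.9, -113.8,  110.6]), np.float64(0.41))
face top+x (np.float64(40.6), np.float64(231.1))
face top -x (np.float64(-40.9), np.float64(228.8))
face bottom+x (np.float64(37.9), np.float64(221.7))
face bot-x (np.float64(-38.1), np.float64(221.4))
S face top+x (np.float64(41.0), np.float64(222.9))
S face top-x (np.float64(-39.4), np.float64(223.2))
jaw T (np.float64(38.7), np.float64(111.8))
jaw T (np.float64(-39.1), np.float64(109.7))
jaw S (np.float64(37.0), np.float64(112.8))
jaw S (np.float64(-40.6), np.float64(109.2))
jaw bottomT (np.float64(46.9), np.float64(140.0))
jaw bottomT (np.float64(-27.1), np.float64(137.6))
```

View pics/side0d.png

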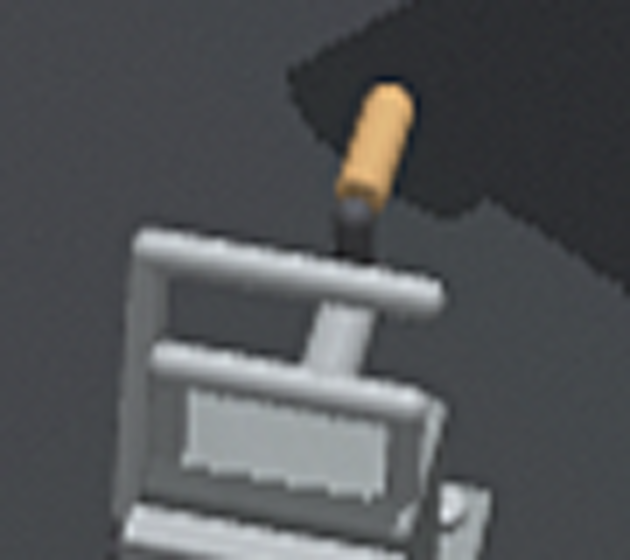

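t is 1.5 s. My estimates:
- **Vise:** +y axis is about (0.179, 0.984), which is yaw −0.18.
- **Fixed bar:** about (573, 30, 135).
- **Slide:** jaw face at s≈111, fixed face at s≈222, block s from 162 to 206, so the carriage slides about 67 mm.
- **Crank handle:** at the top, about (550.5, −93, 111).

I'll approach now.

Request:
arm_command(fingers=[-1,-1,-1,-1,-1,-1,-1,-1], delta_pos=[[1,0.36,0],[1,0.36,0],[1,0.36,0],[1,0.36,0],[1,0.36,0],[1,0.36,0],[1,0.36,0],[1,0.36,0]], turn=[[0,0,0.85],[0,0,0.85],[0,0,0.85],[0,0,0.84],[0,0,0],[0,0,0],[0,0,0],[0,0,0]])

```text
t: 2.5
tool_pos: [352.0, -235.8, 304.2]
tool_rot: [2.412, 2.013, 0.001]
force: [0.2, -1.1, -0.3]
width: 85.6
```

```bash
cat >> h.py <<'E'
from scipy.spatial.transform import Rotation as R
O=np.array([558.6,-48.4]);EX=np.array([.984,-.179]);EY=np.array([.179,.984])
def st(goal=None):
    "state; goal (vx, s, z) of TCP -> tool-frame shift in units, turn about tool z"
    o=get_obs();M=R.from_rotvec(o['tool_rot']).as_matrix();p=o['tool_pos'];d=p[:2]-O
    f=o['force'];
    print('t',round(o['t'],2),'tcp',p.round(1),'vise x,s,z',(d@EX).round(1),(d@EY).round(1),p[2].round(1),'toolx ang',np.degrees(np.arctan2(M[1,0],M[0,0])).round(2),'z',M[:,2].round(3),'w',round(o['width'],1),'F vise',(f[:2]@EX).round(2),(f[:2]@EY).round(2),f[2].round(2),'j',o['joint_pos'].round(2))
    if goal is not None:
        g=np.r_[O+EX*goal[0]+EY*goal[1],goal[2]];print('shift units',(M.T@(g-p)/40).round(3))
    return o
E
python3 -c "
from h import *
st((0,68,303))"
```

```text
t 2.5 tcp [ 352.  -235.8  304.2] vise x,s,z -169.8 -221.4 304.2 toolx ang 79.69 z [ 0.001 -0.    -1.   ] w 85.6 F vise 0.44 -1.01 -0.33 j [-0.11 -0.45 -0.33 -0.   -1.69 -1.64]
shift units [7.233 4.244 0.034]
```

Request:
arm_command(fingers=[-1,-1,-1,-1,-1,-1,-1,-1], delta_pos=[[0.95,0.56,0.2],[0.95,0.56,0.2],[0.95,0.56,0.2],[0.95,0.56,0.2],[0.95,0.56,0.2],[0.95,0.56,0.2],[0.95,0.56,0.2],[0.58,0.32,0.1]], turn=[[0,0,0],[0,0,0],[0,0,0],[0,0,0],[0,0,0],[0,0,0],[0,0,0],[0,0,0]])

```text
t: 3.5
tool_pos: [570.9, 18.7, 242.8]
tool_rot: [-2.41, -2.014, 0.002]
force: [-0.4, 0.4, 0.8]
width: 85.5
```

```bash
python3 -c "
from h import *
import cv2
st((0,68,189))
for n in('side','top'):
  a=get_image(n)['pixels'];cv2.imwrite(f'pics/{n}1.png',a)
a=cv2.imread('pics/side1.png');b=cv2.imread('pics/top1.png')
cv2.imwrite('pics/m1.png',np.hstack([cv2.resize(a[150:340,250:390],(390,529)),cv2.resize(b[150:300,220:330],(388,529))]))
"
```

```text
t 3.5 tcp [570.9  18.7 242.8] vise x,s,z 0.1 68.3 242.8 toolx ang 79.75 z [-0.001 -0.    -1.   ] w 85.5 F vise -0.47 0.34 0.81 j [ 0.38 -0.03 -0.1  -0.   -1.51 -2.13]
shift units [-5.000e-03 -1.000e-03  1.346e+00]
```

View pics/m1.png

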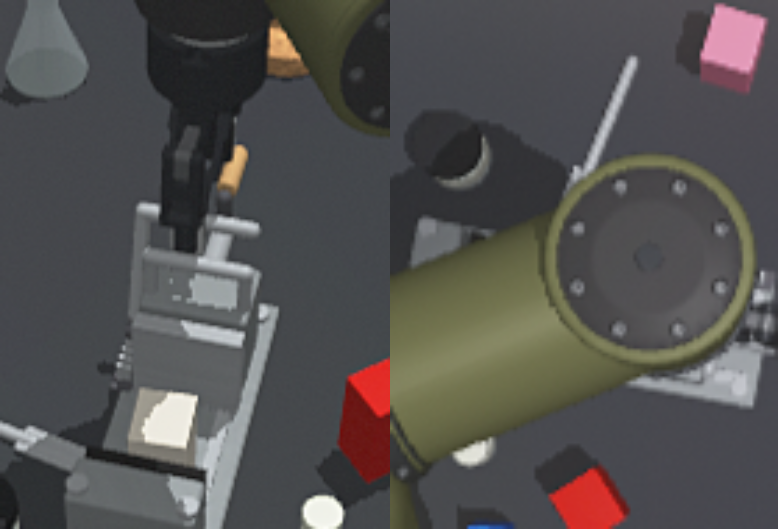

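```bash
python3 -c "
from h import *
W=lambda x,s,z:np.r_[O+EX*x+EY*s,z]
def c(p): u=proj('side',p);return ((u-[250,150])*2.785).round()
print('ytip',c(W(0,68+50,182)),c(W(0,68+50,170)),'-ytip',c(W(0,68-50,182)),c(W(0,68-50,170)))
print('fixed bar',c(W(-34,79.5,135)),c(W(34,79.5,135)),'lev',c(W(-34,37.5,135)),c(W(34,37.5,135)))
"
```

```text
ytip [186. 256.] [186. 269.] -ytip [219. 156.] [218. 168.]
fixed bar [246. 272.] [151. 255.] lev [258. 230.] [165. 214.]
```

The tips and bars in the side crop match the projections: front tip at (188,250), fixed bar from (255,272) to (145,255). Descending, then squeezing.

Request:
arm_command(fingers=[-1,-1,-1,-1,-1,-0.5,-0.2,0], delta_pos=[[0,0,0.5],[0,0,0.5],[0,0,0.3],[0,0,0.1],[0,0,0],[0,0,0],[0,0,0],[0,0,0]], turn=[[0,0,0],[0,0,0],[0,0,0],[0,0,0],[0,0,0],[0,0,0],[0,0,0],[0,0,0]])

```text
t: 4.6
tool_pos: [570.6, 16.8, 189.5]
tool_rot: [2.411, 2.012, 0.002]
force: [-1.9, -2.5, 4.5]
width: 42.8
```

```bash
python3 -c "
from h import *
st((0,68,187))"
```

```text
t 4.6 tcp [570.6  16.8 189.5] vise x,s,z 0.1 66.3 189.5 toolx ang 79.69 z [ 0.002 -0.    -1.   ] w 42.8 F vise -1.43 -2.78 4.53 j [ 0.38 -0.02 -0.19  0.   -1.4  -2.13]
shift units [ 0.044 -0.003  0.063]
```

Request:
arm_command(fingers=[0.1,0.2,0.3,0.4,0.6,0.8,1,1], delta_pos=[[0,0,0],[0,0,0],[0,0,0],[0,0,0],[0,0,0],[0,0,0],[0,0,0],[0,0,0]], turn=[[0,0,0],[0,0,0],[0,0,0],[0,0,0],[0,0,0],[0,0,0],[0,0,0],[0,0,0]])

```text
t: 5.6
tool_pos: [570.9, 17.9, 190.9]
tool_rot: [2.41, 2.013, 0.006]
force: [-3.8, 2.5, 10.4]
width: 29.8
```

```bash
python3 -c "
from h import *
st((0,68,187))"
```

```text
t 5.6 tcp [570.9  17.9 190.9] vise x,s,z 0.2 67.5 190.9 toolx ang 79.75 z [ 0.004  0.002 -1.   ] w 29.8 F vise -4.2 1.74 10.44 j [ 0.38 -0.02 -0.18  0.   -1.41 -2.13]
shift units [ 0.013 -0.006  0.098]
```

```bash
python3 -c "
from h import *
import cv2
a=get_image('side')['pixels'];cv2.imwrite('pics/side2.png',a)
cv2.imwrite('pics/m2.png',cv2.resize(a[180:300,270:370],(500,600),interpolation=cv2.INTER_CUBIC))
st()
"
```

```text
t 5.65 tcp [570.9  17.9 190.9] vise x,s,z 0.2 67.5 190.9 toolx ang 79.74 z [ 0.004  0.002 -1.   ] w 30.0 F vise -5.06 2.66 10.88 j [ 0.38 -0.02 -0.18  0.   -1.4  -2.13]
```

View pics/m2.png

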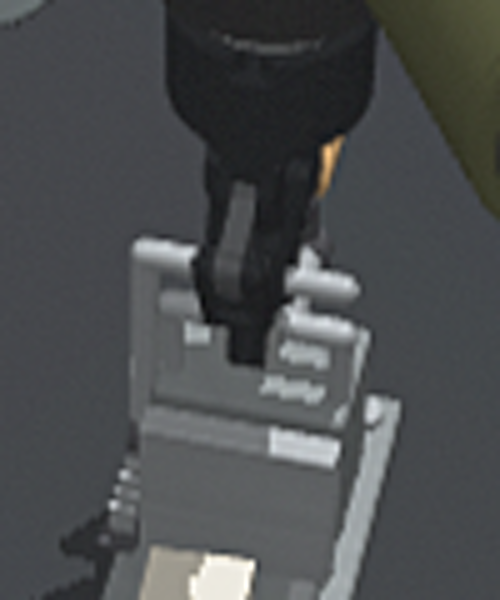

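The bars are now close together, with the gap at about half its rest value (crop right ends at y 290 and 325), so the lever is squeezed. Next is a trial slide.

Request:
arm_command(fingers=[1,1,1,1,1,1,1,1], delta_pos=[[0.05,0,0],[0.1,0,0],[0.1,0,0],[0.1,0,0],[0.1,0,0],[0.1,0,0],[0.1,0,0],[0.1,0,0]], turn=[[0,0,0],[0,0,0],[0,0,0],[0,0,0],[0,0,0],[0,0,0],[0,0,0],[0,0,0]])

```text
t: 6.65
tool_pos: [576.2, 46.4, 190.9]
tool_rot: [2.41, 2.011, 0.004]
force: [-4.4, -3.2, 9.7]
width: 29.7
```

```bash
python3 -c "
from h import *
st()"
```

```text
t 6.65 tcp [576.2  46.4 190.9] vise x,s,z 0.3 96.4 190.9 toolx ang 79.7 z [ 0.003 -0.    -1.   ] w 29.7 F vise -3.76 -3.9 9.66 j [ 0.43 -0.   -0.17  0.   -1.41 -2.18]
```

Request:
arm_command(fingers=[1,1,1,1,1,1,1,1], delta_pos=[[0.08,0,0],[0.08,0,0],[0.07,0,0],[0.06,0,0],[0.05,0,0],[0.04,0,0],[0.03,0,0],[0.03,0,0]], turn=[[0,0,0],[0,0,0],[0,0,0],[0,0,0],[0,0,0],[0,0,0],[0,0,0],[0,0,0]])

```text
t: 7.65
tool_pos: [579.4, 63.7, 190.9]
tool_rot: [2.41, 2.012, 0.004]
force: [-3.3, -1.4, 10.0]
width: 30.0
```

```bash
python3 -c "
from h import *
import cv2
a=get_image('side')['pixels'];cv2.imwrite('pics/side3.png',a)
cv2.imwrite('pics/m3.png',cv2.resize(a[220:340,270:370],(500,600),interpolation=cv2.INTER_CUBIC))
st()"
```

```text
t 7.7 tcp [579.4  63.9 191. ] vise x,s,z 0.4 114.2 191.0 toolx ang 79.71 z [ 0.004 -0.    -1.   ] w 29.8 F vise -3.28 -2.93 10.24 j [ 0.45  0.01 -0.15  0.   -1.41 -2.21]
```

View pics/m3.png

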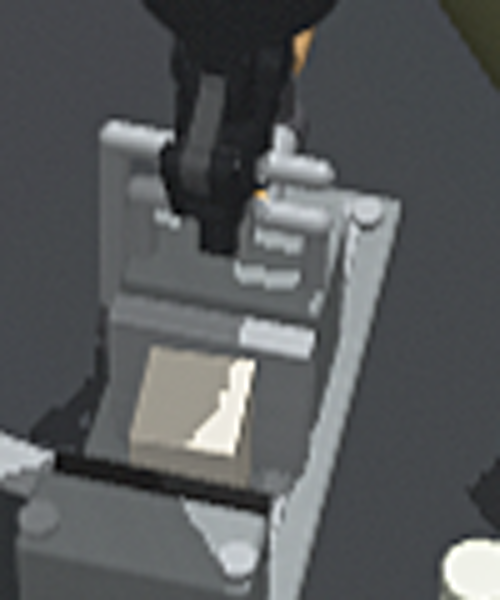

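The jaw is a few mm short of the block (jaw edge at crop y≈330–350, block edge at ≈350). Drag is steady at about 3 N, so I'll creep on.

Request:
arm_command(fingers=[1,1,1,1,1,1,1,1], delta_pos=[[0.03,0,0],[0.03,0,0],[0.03,0,0],[0.03,0,0],[0.03,0,0],[0.03,0,0],[0.03,0,0],[0.03,0,0]], turn=[[0,0,0],[0,0,0],[0,0,0],[0,0,0],[0,0,0],[0,0,0],[0,0,0],[0,0,0]])

```text
t: 8.7
tool_pos: [581.1, 72.8, 190.9]
tool_rot: [2.41, 2.011, 0.003]
force: [-3.9, -4.9, 9.6]
width: 30.1
```

```bash
python3 -c "
from h import *
import cv2
a=get_image('side')['pixels'];cv2.imwrite('pics/side4.png',a)
cv2.imwrite('pics/m4.png',cv2.resize(a[220:340,270:370],(500,600),interpolation=cv2.INTER_CUBIC))
st()"
```

```text
t 8.75 tcp [581.1  72.9 190.9] vise x,s,z 0.4 123.4 190.9 toolx ang 79.69 z [ 0.003 -0.001 -1.   ] w 30.0 F vise -2.25 -3.16 8.76 j [ 0.47  0.02 -0.15  0.   -1.41 -2.22]
```

View pics/m4.png

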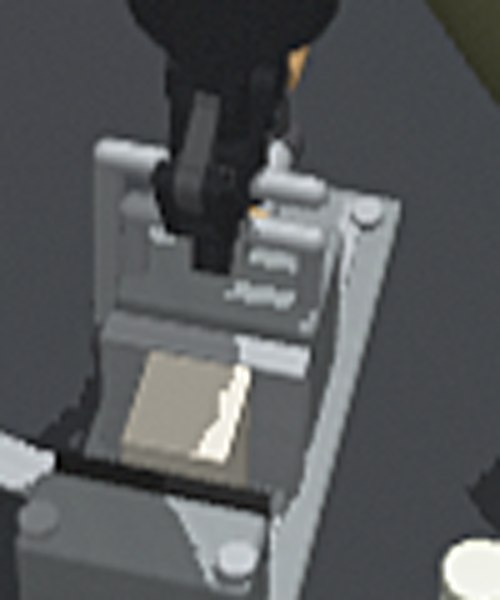

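The jaw is touching the block, and the block has started to move and square up. The fixed lining is still about 10 mm away. I'll keep creeping more slowly.

Request:
arm_command(fingers=[1,1,1,1,1,1,1,1], delta_pos=[[0.025,0,0],[0.025,0,0],[0.025,0,0],[0.025,0,0],[0.02,0,0],[0.02,0,0],[0.02,0,0],[0.02,0,0]], turn=[[0,0,0],[0,0,0],[0,0,0],[0,0,0],[0,0,0],[0,0,0],[0,0,0],[0,0,0]])

```text
t: 9.75
tool_pos: [582.4, 79.8, 190.9]
tool_rot: [2.41, 2.011, 0.003]
force: [-2.5, -4.0, 9.7]
width: 29.9
```

```bash
python3 -c "
from h import *
st()"
```

```text
t 9.75 tcp [582.4  79.8 190.9] vise x,s,z 0.5 130.4 190.9 toolx ang 79.68 z [ 0.003 -0.001 -1.   ] w 29.9 F vise -1.74 -4.42 9.7 j [ 0.48  0.02 -0.14  0.   -1.41 -2.23]
```

Request:
arm_command(fingers=[1,1,1,1,1,1,1,1], delta_pos=[[0.012,0,0],[0.012,0,0],[0.012,0,0],[0.012,0,0],[0.012,0,0],[0.012,0,0],[0.012,0,0],[0.012,0,0]], turn=[[0,0,0],[0,0,0],[0,0,0],[0,0,0],[0,0,0],[0,0,0],[0,0,0],[0,0,0]])

```text
t: 10.75
tool_pos: [583.0, 83.2, 191.0]
tool_rot: [2.41, 2.01, 0.002]
force: [-2.4, -6.5, 9.6]
width: 29.8
```

```bash
python3 -c "
from h import *
import cv2
a=get_image('side')['pixels'];cv2.imwrite('pics/side5.png',a)
cv2.imwrite('pics/m5.png',cv2.resize(a[240:340,270:370],(600,600),interpolation=cv2.INTER_CUBIC))
st()"
```

```text
t 10.8 tcp [583.   83.1 191. ] vise x,s,z 0.5 133.8 191.0 toolx ang 79.67 z [ 0.003 -0.002 -1.   ] w 29.7 F vise -2.9 -5.18 10.38 j [ 0.48  0.03 -0.14  0.   -1.41 -2.23]
```

View pics/m5.png

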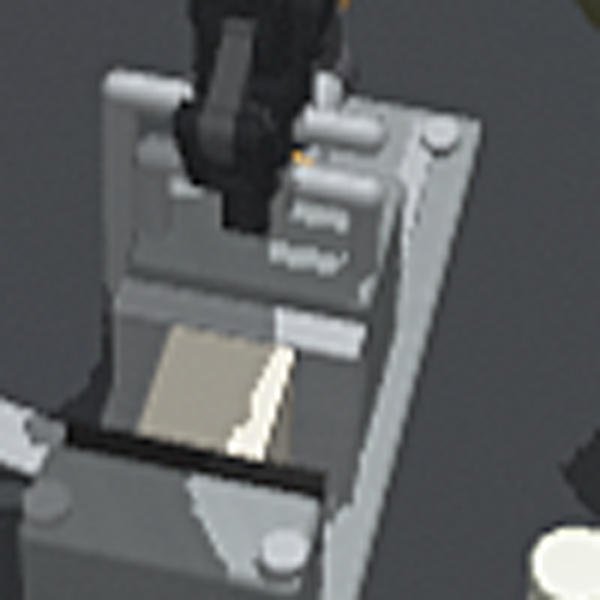

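The block's top now comes close to the lining edge at crop y≈440–460. I'll continue in small steps and watch the force.

Request:
arm_command(fingers=[1,1,1,1,1,1,1,1], delta_pos=[[0.012,0,0],[0.012,0,0],[0.012,0,0],[0.012,0,0],[0.012,0,0],[0.012,0,0],[0,0,0],[0,0,0]], turn=[[0,0,0],[0,0,0],[0,0,0],[0,0,0],[0,0,0],[0,0,0],[0,0,0],[0,0,0]])

```text
t: 11.8
tool_pos: [583.2, 83.8, 191.0]
tool_rot: [2.41, 2.008, -0.004]
force: [-3.4, -13.8, 10.0]
width: 29.0
```

```bash
python3 -c "
from h import *
st()"
```

```text
t 11.8 tcp [583.2  83.8 191. ] vise x,s,z 0.5 134.5 191.0 toolx ang 79.6 z [ 0.001 -0.006 -1.   ] w 29.0 F vise -0.89 -14.22 10.0 j [ 0.49  0.03 -0.14  0.01 -1.41 -2.24]
```

Contact is clear: 14 N total, so about 10 N on the block after drag. Now I'll open the fingers so the lever snaps back, then lift.

Request:
arm_command(fingers=[0.7,0.4,0.1,-0.3,-0.7,-1,-1,-1], delta_pos=[[0,0,0],[0,0,0],[0,0,0],[0,0,0],[0,0,0],[0,0,0],[0,0,0],[0,0,0]], turn=[[0,0,0],[0,0,0],[0,0,0],[0,0,0],[0,0,0],[0,0,0],[0,0,0],[0,0,0]])

```text
t: 12.8
tool_pos: [583.1, 87.6, 188.3]
tool_rot: [2.412, 2.013, 0.002]
force: [0.2, -1.1, -0.3]
width: 85.2
```

```bash
python3 -c "
from h import *
st()"
```

```text
t 12.8 tcp [583.1  87.6 188.3] vise x,s,z -0.2 138.2 188.3 toolx ang 79.72 z [ 0.001  0.001 -1.   ] w 85.2 F vise 0.38 -1.02 -0.34 j [ 0.49  0.03 -0.14 -0.   -1.4  -2.24]
```

Request:
arm_command(fingers=[-1,-1,-1,-1,-1,-1,-1,-1], delta_pos=[[0,0,-0.9],[0,0,-0.9],[-1,0,0],[-1,0,0],[-1,0,0],[0,0,0],[0,0,0],[0,0,0]], turn=[[0,0,0],[0,0,0],[0,0,-1],[0,0,0],[0,0,0],[0,0,-1],[0,0,-1],[0,0,-1]])

```text
t: 13.8
tool_pos: [575.5, -32.0, 260.3]
tool_rot: [1.57, 2.721, 0.002]
force: [-0.1, 0.4, 0.2]
width: 85.6
```

```bash
python3 -c "
from h import *
import cv2
st((0,15,245))
for n in('side','top'):
  a=get_image(n)['pixels'];cv2.imwrite(f'pics/{n}6.png',a)
a=cv2.imread('pics/side6.png');b=cv2.imread('pics/top6.png')
cv2.imwrite('pics/m6.png',np.hstack([cv2.resize(a[180:340,260:380],(450,600),interpolation=cv2.INTER_CUBIC),cv2.resize(b[180:300,220:290],(350,600),interpolation=cv2.INTER_CUBIC)]))
"
```

```text
t 13.8 tcp [575.5 -32.  260.3] vise x,s,z 13.7 19.2 260.3 toolx ang 120.03 z [ 0.001  0.001 -1.   ] w 85.6 F vise -0.14 0.33 0.25 j [ 0.29 -0.02 -0.06 -0.   -1.53 -1.34]
shift units [ 0.143 -0.33   0.383]
```

View pics/m6.png

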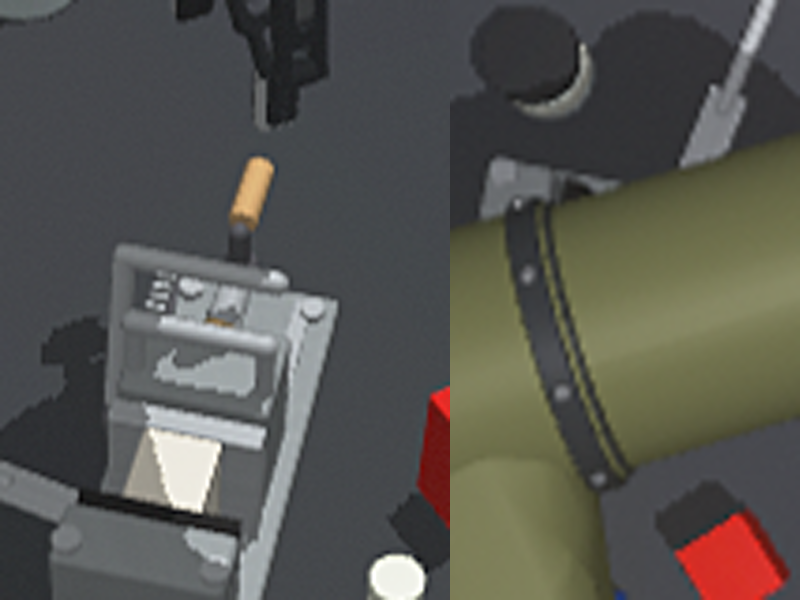

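The handle is visible in the side crop, from (245,218) to (262,165). I'll compute its position and the bar spacing.

```bash
python3 -c "
from h import *
def q(u,v,z):
    p=px('side',260+u/3.75,180+v/3.75,z);d=p[:2]-O;return (d@EX).round(1),(d@EY).round(1)
print('near',q(245,218,111),'far',q(263,163,111))
print('fixed bar',q(130,320,135),q(280,345,135),'lever',q(122,250,135),q(280,282,135))
print('jaw front edge',q(113,430,95),q(262,447,95),'block near',q(150,432,96),q(221,440,96),'far',q(124,497,96))
"
```

```text
near (np.float64(0.2), np.float64(38.1)) far (np.float64(-0.2), np.float64(-5.4))
fixed bar (np.float64(35.8), np.float64(143.2)) (np.float64(-40.3), np.float64(140.8)) lever (np.float64(52.2), np.float64(98.3)) (np.float64(-31.5), np.float64(100.0))
jaw front edge (np.float64(34.8), np.float64(182.1)) (np.float64(-39.9), np.float64(174.5)) block near (np.float64(16.3), np.float64(179.6)) (np.float64(-19.2), np.float64(175.9)) far (np.float64(18.6), np.float64(221.0))
```

Request:
arm_command(fingers=[-1,-1,-1,-1,-1,-1,-1,-1], delta_pos=[[0,0,0],[0,0,0],[0,0,0.2],[0,0,0.2],[0,0,0.2],[0.34,-0.13,0.5],[0,0,0.5],[0,0,0.5]], turn=[[0,0,-1],[0,0,-1],[0,0,-1],[0,0,-1],[0,0,-0.97],[0,0,0],[0,0,0],[0,0,0]])

```text
t: 14.9
tool_pos: [561.3, -34.6, 175.0]
tool_rot: [0.293, 3.127, 0.001]
force: [0.0, 1.0, -0.1]
width: 85.2
```

```bash
python3 -c "
from h import *
import cv2
st((0,14,164))
a=get_image('side')['pixels']
cv2.imwrite('pics/m7.png',cv2.resize(a[150:310,260:380],(450,600),interpolation=cv2.INTER_CUBIC))
"
```

```text
t 14.9 tcp [561.3 -34.6 175. ] vise x,s,z 0.2 14.1 175.0 toolx ang 169.3 z [ 0.001  0.    -1.   ] w 85.2 F vise -0.15 0.95 -0.06 j [ 0.3  -0.04 -0.23 -0.   -1.38 -0.48]
shift units [ 0.004 -0.001  0.275]
```

View pics/m7.png

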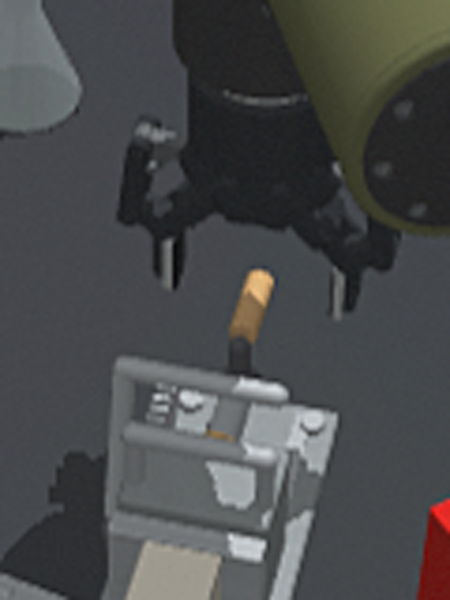

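The fingers straddle the handle on both sides (finger crop x 170 and 340, handle at 250). I'll descend a little more and close.

Request:
arm_command(fingers=[-1,-1,0,0.3,0.5,0.8,1,1], delta_pos=[[0,0,0.12],[0,0,0],[0,0,0],[0,0,0],[0,0,0],[0,0,0],[0,0,0],[0,0,0]], turn=[[0,0,0],[0,0,0],[0,0,0],[0,0,0],[0,0,0],[0,0,0],[0,0,0],[0,0,0]])

```text
t: 15.95
tool_pos: [561.4, -34.9, 171.5]
tool_rot: [0.29, 3.127, 0.0]
force: [4.3, -0.9, 0.3]
width: 13.8
```

```bash
python3 -c "
from h import *
st((0,14,164))"
```

```text
t 15.95 tcp [561.4 -34.9 171.5] vise x,s,z 0.3 13.8 171.5 toolx ang 169.39 z [ 0.001 -0.    -1.   ] w 13.8 F vise 4.38 -0.11 0.32 j [ 0.3  -0.04 -0.23  0.   -1.37 -0.48]
shift units [0.008 0.006 0.187]
```

The handle is gripped (width 13.8 mm). I'll wind the first ~32° clockwise (top towards vise +x) as small arc steps, reading the tangential force after each call.

Request:
arm_command(fingers=[1,1,1,1,1,1,1,1], delta_pos=[[-0.052,0.004,0.002],[-0.052,0.004,0.006],[-0.052,0.004,0.009],[-0.051,0.004,0.013],[-0.05,0.004,0.016],[-0.049,0.004,0.02],[-0.047,0.005,0.023],[-0.045,0.005,0.026]], turn=[[0,0,0],[0,0,0],[0,0,0],[0,0,0],[0,0,0],[0,0,0],[0,0,0],[0,0,0]])

```text
t: 16.95
tool_pos: [576.1, -37.2, 167.2]
tool_rot: [-0.29, -3.126, 0.003]
force: [-6.6, -2.3, 5.1]
width: 13.9
```

```bash
cat >> h.py <<'E'
ZC=141.5
def crank(phi0=None,steps=None,zc=ZC):
    o=st();p=o['tool_pos'];d=p[:2]-O;x=d@EX;z=p[2]-zc
    ph=np.degrees(np.arctan2(x,z));r=np.hypot(x,z);f=o['force'];fx=f[:2]@EX;a=np.radians(ph)
    print('phi meas',ph.round(1),'r',r.round(1),'Ftan',(fx*np.cos(a)-f[2]*np.sin(a)).round(2),'Frad',(fx*np.sin(a)+f[2]*np.cos(a)).round(2))
    if steps is not None:
        q=np.radians(phi0+np.r_[0,np.cumsum(steps)])
        print(np.c_[-.75*np.diff(np.sin(q)),np.diff(q)/2/np.pi*.4,-.75*np.diff(np.cos(q))].round(3).tolist())
E
python3 -c "
from h import *
crank(32,[4]*8)"
```

```text
t 16.95 tcp [576.1 -37.2 167.2] vise x,s,z 15.3 14.2 167.2 toolx ang 169.39 z [-0.002 -0.002 -1.   ] w 13.9 F vise -6.07 -3.42 5.07 j [ 0.28  0.01 -0.2   0.   -1.37 -0.47]
phi meas 30.7 r 29.9 Ftan -7.81 Frad 1.27
[[-0.043, 0.004, 0.029], [-0.041, 0.004, 0.032], [-0.039, 0.004, 0.035], [-0.036, 0.004, 0.038], [-0.034, 0.004, 0.04], [-0.031, 0.004, 0.042], [-0.028, 0.004, 0.044], [-0.025, 0.004, 0.046]]
```

Request:
arm_command(fingers=[1,1,1,1,1,1,1,1], delta_pos=[[-0.043,0.003,0.029],[-0.041,0.003,0.032],[-0.039,0.003,0.035],[-0.036,0.003,0.038],[-0.034,0.003,0.04],[0,0,0],[0,0,0],[0,0,0]], turn=[[0,0,0],[0,0,0],[0,0,0],[0,0,0],[0,0,0],[0,0,0],[0,0,0],[0,0,0]])

```text
t: 17.95
tool_pos: [584.1, -38.0, 160.5]
tool_rot: [-0.29, -3.127, 0.003]
force: [-4.6, -2.8, 5.4]
width: 13.8
```

```bash
python3 -c "
from h import *
crank(52,[4]*8)"
```

```text
t 17.95 tcp [584.1 -38.  160.5] vise x,s,z 23.2 14.8 160.5 toolx ang 169.39 z [-0.001 -0.002 -1.   ] w 13.8 F vise -4.04 -3.6 5.38 j [ 0.28  0.03 -0.18  0.   -1.35 -0.46]
phi meas 50.7 r 30.0 Ftan -6.72 Frad 0.28
[[-0.031, 0.004, 0.042], [-0.028, 0.004, 0.044], [-0.025, 0.004, 0.046], [-0.021, 0.004, 0.048], [-0.018, 0.004, 0.049], [-0.014, 0.004, 0.05], [-0.011, 0.004, 0.051], [-0.007, 0.004, 0.052]]
```

Request:
arm_command(fingers=[1,1,1,1,1,1,1,1], delta_pos=[[-0.031,0.003,0.042],[-0.028,0.003,0.044],[-0.025,0.003,0.046],[-0.021,0.003,0.048],[-0.018,0.003,0.049],[-0.014,0.003,0.05],[-0.011,0.003,0.051],[-0.007,0.003,0.052]], turn=[[0,0,0],[0,0,0],[0,0,0],[0,0,0],[0,0,0],[0,0,0],[0,0,0],[0,0,0]])

```text
t: 18.95
tool_pos: [590.6, -38.3, 146.3]
tool_rot: [-0.29, -3.128, 0.003]
force: [-6.2, -2.9, 11.1]
width: 14.0
```

```bash
python3 -c "
from h import *
crank(84,[4]*8)
import cv2
a=get_image('side')['pixels'];cv2.imwrite('pics/side8.png',a)
cv2.imwrite('pics/m8.png',cv2.resize(a[180:340,260:380],(450,600),interpolation=cv2.INTER_CUBIC))
"
```

```text
t 18.95 tcp [590.6 -38.3 146.3] vise x,s,z 29.7 15.7 146.3 toolx ang 169.41 z [-0.    -0.002 -1.   ] w 14.0 F vise -5.61 -4.01 11.12 j [ 0.27  0.06 -0.19  0.   -1.33 -0.46]
phi meas 80.8 r 30.1 Ftan -11.87 Frad -3.76
[[-0.004, 0.004, 0.052], [-0.0, 0.004, 0.052], [0.004, 0.004, 0.052], [0.007, 0.004, 0.052], [0.011, 0.004, 0.051], [0.014, 0.004, 0.05], [0.018, 0.004, 0.049], [0.021, 0.004, 0.048]]
```

View pics/m8.png

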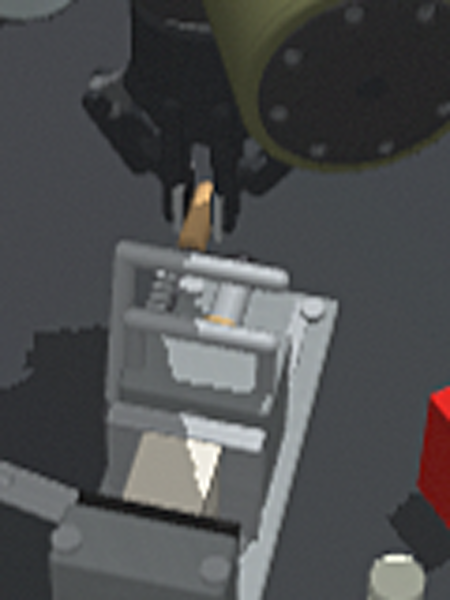

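```bash
python3 -c "
from h import *
crank()
get_image('side');crank();get_image('side');crank()"
```

```text
t 19.0 tcp [590.6 -38.3 146.1] vise x,s,z 29.7 15.7 146.1 toolx ang 169.4 z [-0.    -0.002 -1.   ] w 13.9 F vise -4.49 -3.22 9.71 j [ 0.27  0.06 -0.19  0.   -1.33 -0.46]
phi meas 81.3 r 30.1 Ftan -10.28 Frad -2.97
t 19.05 tcp [590.6 -38.3 146.1] vise x,s,z 29.7 15.7 146.1 toolx ang 169.4 z [-0.    -0.002 -1.   ] w 13.7 F vise -4.69 -4.37 9.81 j [ 0.27  0.06 -0.19  0.   -1.33 -0.46]
phi meas 81.1 r 30.1 Ftan -10.41 Frad -3.12
t 19.1 tcp [590.6 -38.3 146.1] vise x,s,z 29.7 15.7 146.1 toolx ang 169.4 z [-0.    -0.002 -1.   ] w 13.7 F vise -4.79 -3.86 9.11 j [ 0.27  0.06 -0.19  0.   -1.33 -0.46]
phi meas 81.2 r 30.1 Ftan -9.74 Frad -3.35
```

The tangential force rose clearly, from 7.8 N moving (6.7 N held) to 11.9 N moving (about 10 N held). The carriage hasn't shifted and the bar spacing is still at rest, so the tooth is in the rack. One very small, slow turn will give a second moving reading.

Request:
arm_command(fingers=[1,1,1,1,1,1,1,1], delta_pos=[[0,0,0.005],[0,0,0.005],[0,0,0.005],[0,0,0.005],[0,0,0.005],[0,0,0.005],[0,0,0.005],[0,0,0.005]], turn=[[0,0,0],[0,0,0],[0,0,0],[0,0,0],[0,0,0],[0,0,0],[0,0,0],[0,0,0]])

```text
t: 20.1
tool_pos: [590.8, -38.3, 145.0]
tool_rot: [0.29, 3.128, -0.003]
force: [-5.1, -2.1, 11.5]
width: 13.7
```

```bash
python3 -c "
from h import *
crank()
get_image('side');crank();get_image('side');crank()"
```

```text
t 20.1 tcp [590.8 -38.3 145. ] vise x,s,z 29.9 15.7 145.0 toolx ang 169.41 z [ 0.    -0.002 -1.   ] w 13.7 F vise -4.69 -3.0 11.54 j [ 0.27  0.06 -0.19  0.   -1.33 -0.46]
phi meas 83.3 r 30.1 Ftan -12.01 Frad -3.3
t 20.15 tcp [590.8 -38.3 145. ] vise x,s,z 29.9 15.7 145.0 toolx ang 169.41 z [ 0.    -0.002 -1.   ] w 13.9 F vise -5.64 -3.01 11.7 j [ 0.27  0.06 -0.19  0.   -1.32 -0.46]
phi meas 83.3 r 30.1 Ftan -12.28 Frad -4.23
t 20.2 tcp [590.8 -38.3 145. ] vise x,s,z 29.8 15.7 145.0 toolx ang 169.41 z [ 0.    -0.002 -1.   ] w 14.1 F vise -5.1 -3.9 11.86 j [ 0.27  0.06 -0.19  0.   -1.33 -0.46]
phi meas 83.4 r 30.0 Ftan -12.37 Frad -3.69
```

Force is 12 N, clearly heavier than the 7 N free value and inside the 9–13 N window, so I'll stop winding, open and lift away.

Request:
arm_command(fingers=[0.5,0,-0.5,-1,-1,-1,-1,-1], delta_pos=[[0,0,0],[0,0,0],[0,0,0],[0,0,0],[0,0,0],[0,0,0],[0,0,-0.4],[0,0,-0.8]], turn=[[0,0,0],[0,0,0],[0,0,0],[0,0,0],[0,0,0],[0,0,0],[0,0,0],[0,0,0]])

```text
t: 21.2
tool_pos: [590.3, -37.5, 190.9]
tool_rot: [-0.29, -3.126, 0.001]
force: [-0.0, -0.3, -0.0]
width: 85.6
```

Request:
arm_command(fingers=[-1,-1,-1,-1,-1,-1,-1,-1], delta_pos=[[0,0,-1],[0,0,-1],[0,0,-1],[0,-0.9,0],[0,-0.9,0],[0,-0.9,0],[0,-0.9,0],[0,-0.9,0]], turn=[[0,0,0],[0,0,0],[0,0,0],[0,0,0],[0,0,0],[0,0,0],[0,0,0],[0,0,0]])

```text
t: 22.2
tool_pos: [557.3, -215.6, 312.3]
tool_rot: [0.29, 3.127, -0.0]
force: [0.5, -0.2, 0.3]
width: 85.3
```

```bash
python3 -c "
from h import *
import cv2
st()
for n in('side','top'):
  a=get_image(n)['pixels'];cv2.imwrite(f'pics/{n}9.png',a)
a=cv2.imread('pics/side9.png');b=cv2.imread('pics/top9.png')
cv2.imwrite('pics/m9.png',cv2.resize(a[180:340,250:380],(488,600),interpolation=cv2.INTER_CUBIC))
cv2.imwrite('pics/n9.png',cv2.resize(b[190:280,210:370],None,fx=5,fy=5,interpolation=cv2.INTER_CUBIC))
"
```

```text
t 22.2 tcp [ 557.3 -215.6  312.3] vise x,s,z 28.7 -164.7 312.3 toolx ang 169.4 z [ 0.002 -0.    -1.   ] w 85.3 F vise 0.57 -0.09 0.26 j [-0.03  0.03  0.09  0.   -1.63 -0.15]
```

View pics/m9.png

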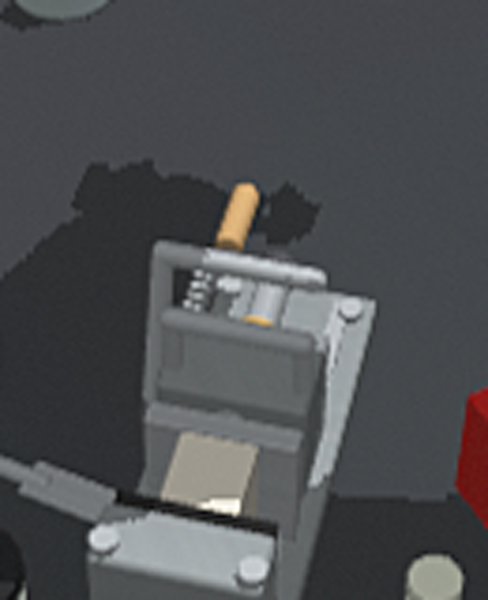

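View pics/n9.png

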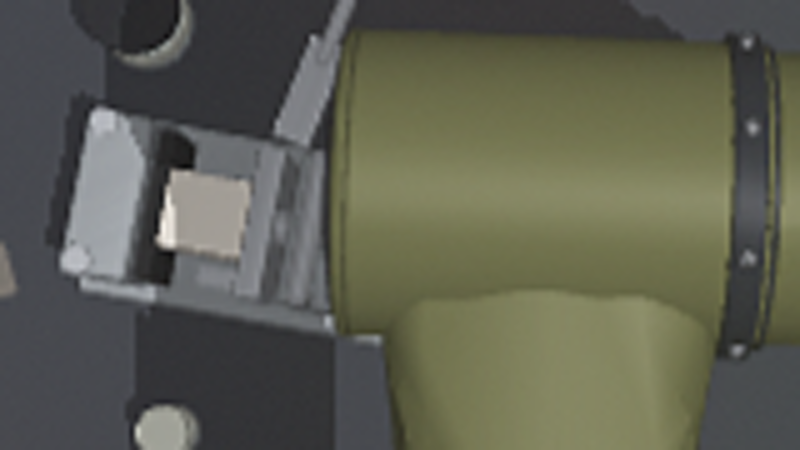

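View pics/side9.png

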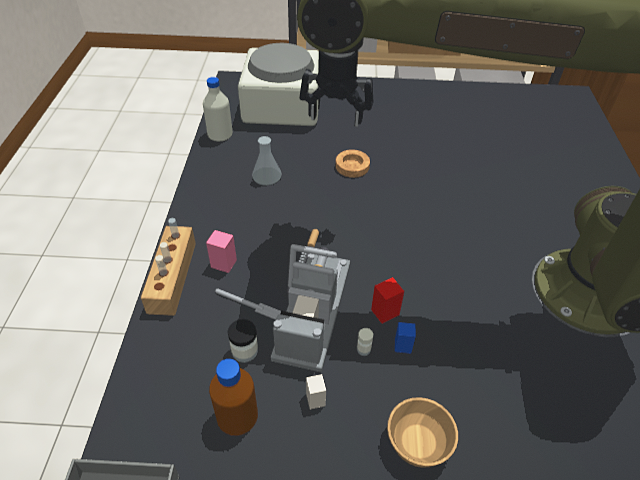

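```bash
python3 -c "
from h import *
import cv2
def q(u,v,z):
    p=px('side',250+u/3.75,180+v/3.75,z);d=p[:2]-O;return np.array([d@EX,d@EY]).round(1)
print('fixed',q(165,317,135),q(318,343,135),'lever',q(158,250,135),q(323,275,135))
b=cv2.imread('pics/top9.png')
cv2.imwrite('pics/n10.png',cv2.resize(b[210:255,225:285],None,fx=13,fy=13,interpolation=cv2.INTER_CUBIC))
"
```

```text
fixed [ 37.6 141.5] [-40.2 139.5] lever [52.9 98.5] [-33.2  94.6]
```

View pics/n10.png

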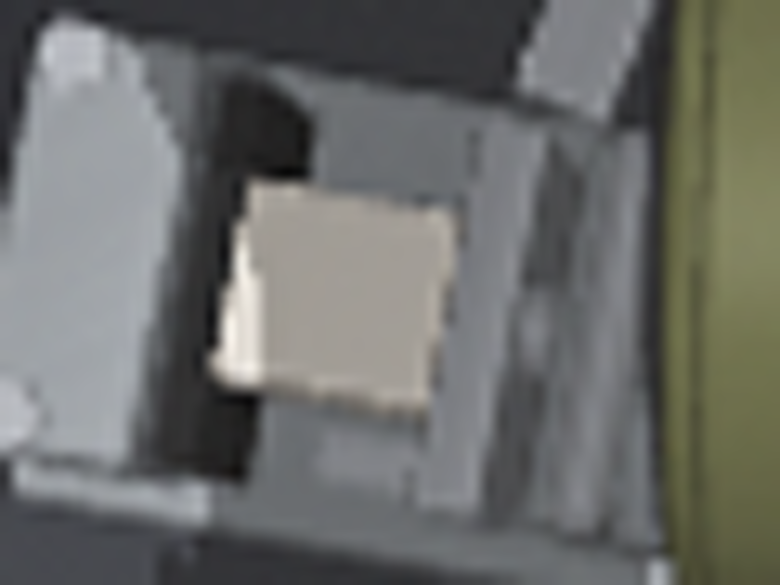

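Final side view: the block is held between jaw and lining. The bars are about 44 mm apart, so the lever is at rest. The vial (365,341), jar (243,340), small block (316,392) and the rest are at their first-image pixels. The arm is clear, so I'm handing in.

```bash
python3 -c "
from cell import *
print(job_done(), get_obs()['t'])"
```

```text
the job is handed in; nothing more can be done
the job is handed in; nothing more can be done
```

The block is clamped, the vise is locked, and the job was handed in at about 22 s with the arm clear of everything. No verdict was reported.

- **Slide:** I squeezed the lever against the fixed bar and slid the carriage about 67 mm, slowing to a creep. I stopped when the block touched the fixed lining, at about 14 N on the tool (roughly 10 N on the block). Then I let the lever snap back.
- **Crank:** I wound it about 83° clockwise. The force at the handle rose from about 7–8 N when free to about 12 N. That is inside the 9–13 N window and suggests 50–60 N of clamping.
- **Last checks:** The bars measured about 44 mm apart against 42 mm at rest, which fits the lever being back in the rack. The carriage did not shift while winding. In the side view, the things near the vise were where they started.
- **Less certain:** In the enlarged top view the block's edges look a few mm clear of the jaw and of the lining. I put that down to blur and viewing angle, because the side view (block far edge at 221 mm, lining at 222–223 mm) and both force rises show contact. The clamping figure comes from noisy force readings, so it could be off by about 10 N.
- **Lever reading:** The gripper showed 30 mm when the lever was fully squeezed, though the bars should measure 35 mm. I did not explain the difference; the carriage slid freely all the same.

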